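# Park the yellow torch on the angled rest

### The job

Pick up the yellow torch from the bench and park it on the blue angled rest for the optics lesson: lying along the slope in both black V saddles, lens end uphill, tail end down at the steel foot stop, so that the next person can take it from the side. Leave the red torch where it lies and let go of the yellow one.

Things in the scene. Friction and masses are not known exactly. Their poses are not given: they have to be found in the camera images.
- yellow_mid (a point): Middle of the yellow torch, on its axis, 19 mm above the bench as it lies. Torch 170 mm long, 180 g: round yellow barrel 30 mm across, reaching 65 mm to the tail side of this point and 55 mm to the lens side; black hexagonal ends 38 mm across flats (tail cap 20 mm, lens head 30 mm long). Grip it across the barrel here. x axis: along it, tail to lens; z: up as it lies at the start.
- yellow_lens (a point): Centre of the yellow torch's lens face, on its axis, 85 mm from its middle; axes as for its middle.
- rest_seat (a point): Where the torch's middle lies when parked, tail touching the stop. Fixed blue wedge, 30 degree slope facing the robot. x: up the slope; y: level, across; z: square out of it. Blue face 80 mm wide, 34 mm below this point. Two V saddles 45 mm wide, tips 3 mm below this point, 30 to 42 mm uphill and downhill of it; fingers fit between. Steel stop 85 mm downhill, rising 8 mm above this point.
- red_mid (a point): Middle of the red torch, to be left alone: same shape and size as the yellow one, lying on the bench, this point 19 mm above it; x axis from tail to lens.
Not all that is in view belongs to the job. Leave any purple look-alike of the part that bears yellow_mid alone. Of the things shaped like the part that bears rest_seat, the blue one is meant.

How it is judged (in metres and radians):
At the end, for the whole second after the job is handed in: The yellow torch lies in both saddles, lens uphill, its axis within 10 degrees of the slope line, its middle within 12 mm sideways and 10 mm in height of the parked place, and its tail no more than 18 mm up from the foot stop (x of yellow_mid in the frame of rest_seat between -0.01 and 0.018 m and y of yellow_mid in the frame of rest_seat between -0.012 and 0.012 m and z of yellow_mid in the frame of rest_seat between -0.01 and 0.01 m and x of yellow_lens in the frame of rest_seat above 0.06 m and angle between the x axis of yellow_mid and the x axis of rest_seat, either way round below 0.175 rad); the robot touches nothing.
It fails at once if the red torch is moved more than 20 mm (distance of red_mid from where it was at the start of the episode above 0.02 m).
It also fails if it takes over 32 s, if anything falls off the work surface, if the arm or the gripper's body presses on something with over 40 N, if the wrist force passes 120 N, or if a joint passes its speed limit or range.

### The arm

A 6-joint arm with a two-finger parallel gripper is mounted at the origin on the work surface. World frame = base frame: x ahead of the robot, y to its left, z up, the work surface at z = 0. Lengths are in m, angles in degrees, forces in N, time in s.
With the tool pointing down it reaches from about 0.325 to 0.85 m from the base axis. Payload 15.5 kg.
Tool frame: the origin (TCP) lies on the centre line of the jaws, within the pads' length; the fingertips stand 17 mm ahead of it and the grasp point (between the pads) lies 2 mm behind it (ctrl.tcp_to_tips is the z of the fingertips in the tool frame, in m); z points along the fingers, y is the line along which they close (so a half turn about z gives the same grasp; the last joint's range is limited). The gripper opens to 91 mm and grips with 3 to 60 N. Pads are 32 mm wide; open, the fingers measure 118 mm over their backs; the gripper's body (76 mm by 178 mm) begins 60 mm behind the grasp point.
Start: joints at [58.528, 28.281, 77.091, -0, 74.628, -5.472], TCP at [0.274, 0.562, 0.231] pointing down, gripper open.
Joint ranges: [-166.48, 166.48], [-47.26, 123.95], [12.59, 153.08], [-70.14, 250.14], [6.76, 159.57], [-176.63, 176.63]. Speed limits (degrees/s): [108.29, 108.29, 147.25, 172.46, 172.46, 172.46].

### API

Orientations are given as [roll, pitch, yaw] about the fixed x, y, z axes, in that order (R = Rz(yaw) Ry(pitch) Rx(roll)).
In Python, from rig import ctrl gives the robot as it stands.
- The arm moves only by the tool apply_moves, never from a script. Its argument "rows" is one flat list of numbers, 7 for each row, row after row: the turn, a rotation vector about the tool's x, y, z in rad, then the shift along the tool's x, y, z in cm, then the finger opening in cm, from 0 to 9.12. A call has 1 to 5 rows; each row is the pose to reach, as a shift and turn from the pose commanded when the call began, along the tool's axes at that moment; what a row does not reach only later rows make up. A row lasts 1/8 s, in which the tool goes at most 62.5 mm and 10.7 degrees, less where a joint would pass 70% of its speed; a pose out of reach is approached as far as the arm can. A call with a gripper value outside its range is refused whole. The fingers move at their own pace and stop on an object; "newtons" is the grip in N (left out, the last holds). Time passes only in rows, so rows that repeat a pose let the fingers close. It gives the time, the measured TCP pose, the force, the opening and the grip force at its end, in the units of the state.
- ctrl.observe(): the state, without advancing time (a new reading comes with each control period).
- ctrl.read_camera(name): name is "side" or "top"; returns the picture (384x512x3 uint8, red, green, blue); there is no depth.
- ctrl.camera_model(name): a dict with "fx", "fy", "cx", "cy" (pixels), "camera_from_world" (4x4, takes a point from world to camera coordinates). Camera axes: x right, y down, z forward; pixel columns grow to the right and rows downward; lengths in m; the calibration is good to about 2 mm. A picture is of the moment at which its call begins. camera_model takes no time and is no camera call.
- ctrl.hand_in(): hands the job in; it is judged then, once.
Trained networks look in the newest picture that a camera, given by its name, has taken for a name from the list of things; names that differ only in an ending like _2 or _b are one class to them, and where a whole thing is asked for, a point or a joint stands for the part that bears it (a point fixed in the world has none). Each returns a list of dicts, best first, with "confidence" (0 to 1); they miss things now and then, are a little off and sometimes report something else, mostly with a low value. They report only what shows in the picture. A call takes as long as a camera call. They do not tell look-alikes from the thing itself.
- ctrl.search_frame(camera, name): "pixel" ([column, row] in pixels, amid what is visible of it).
The state is a dict: "time_s": time; "qpos": joint angles; "qd": joint speeds; "joint_efforts": joint torques, N m; "position": TCP position; "tool_rot": TCP orientation; "force": force on the tool from outside, world axes, zero at the start; "ft_torque": the same for the moment, N m; "grip_width": opening from 0.0 (shut) to 1.0 (fully open); "finger_force": force on a finger pad.
Only numpy, scipy, OpenCV 4.12 (cv2) and the standard library are available. Lean on these libraries where they do the work, as an engineer would, in place of code of your own. Each camera call takes 0.05 s, during which the arm holds its last target. There are 200 camera calls.

## Working session

There is one attempt and no reset: what is moved stays moved. The work goes in short steps, Python scripts to look and compute and a tool call to move; the robot and the scene stay as the last step left them, time stands still between calls to the robot, and variables do not carry over. Pictures are saved under pics/ and viewed, at most 10 in all, crops included, and the job is handed in when it is done.

Besides the shell and the picture viewer there is one more tool, called after "Request:" in YAML: its name, and indented under it one key for each argument. apply_moves: Moves the arm, as the interface text tells. Its arguments: {"type":"object","properties":{"rows":{"type":"array"},"newtons":{"type":"number"}},"required":["rows"]}

```bash
mkdir -p pics; python3 - <<'E'
from rig import ctrl
import cv2,numpy as np
for n in("side","top"):
    im=ctrl.read_camera(n); cv2.imwrite(f"pics/{n}0.png",im[:,:,::-1])
    m=ctrl.camera_model(n); print(n,m["fx"],m["fy"],m["cx"],m["cy"],np.round(m["camera_from_world"],3).tolist())
    for k in("yellow_mid","yellow_lens","rest_seat","red_mid"): print(k,[(np.round(d["pixel"]).tolist(),round(d["confidence"],2)) for d in ctrl.search_frame(n,k)])
s=ctrl.observe();print(s)
E
```

```text
side 347.793890563647 347.793890563647 249.57923898467618 186.3536636799213 [[0.952, -0.305, 0.007, -0.483], [-0.185, -0.596, -0.781, 0.148], [0.243, 0.743, -0.624, 0.941], [0.0, 0.0, 0.0, 1.0]]
yellow_mid [([193.0, 316.0], 0.62), ([283.0, 269.0], 0.57)]
yellow_lens [([283.0, 271.0], 0.71), ([191.0, 314.0], 0.69)]
rest_seat [([238.0, 162.0], 0.86), ([297.0, 146.0], 0.7)]
red_mid [([277.0, 205.0], 0.62)]
top 417.771037391688 417.771037391688 255.51308522644356 189.44184824522534 [[-0.009, -1.0, 0.013, -0.023], [-0.985, 0.007, -0.171, 0.518], [0.171, -0.015, -0.985, 0.961], [0.0, 0.0, 0.0, 1.0]]
yellow_mid [([382.0, 294.0], 0.93), ([354.0, 194.0], 0.88)]
yellow_lens [([384.0, 294.0], 0.85), ([356.0, 195.0], 0.76)]
rest_seat [([156.0, 102.0], 0.75)]
red_mid [([270.0, 168.0], 0.65)]
{'time_s': 0.5, 'qpos': array([ 5.85282078e+01,  2.82818931e+01,  7.70937151e+01,  1.36538368e-03,
        7.46281610e+01, -5.47071902e+00]), 'qd': array([ 0.15820909, -0.0642    , -0.18979918,  0.01409726,  0.06671373,
       -0.01289156]), 'joint_efforts': array([-3.27840353e-03, -8.78108096e+01, -3.82009399e+01,  7.04295211e-02,
        4.51968564e-02,  2.99832564e-06]), 'position': array([0.27396091, 0.56173181, 0.23089412]), 'tool_rot': array([-1.79996374e+02, -1.66985959e-03,  1.53998565e+02]), 'force': array([-0.11235023, -0.56041055,  0.28519959]), 'ft_torque': array([0.01005646, 0.00983754, 0.03104101]), 'finger_force': 0.0, 'grip_width': 0.9991123910123759}
```

View pics/top0.png

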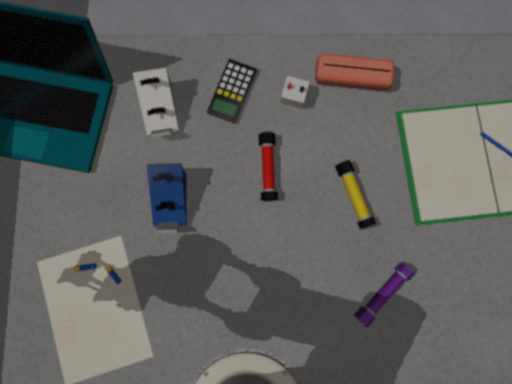

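View pics/side0.png

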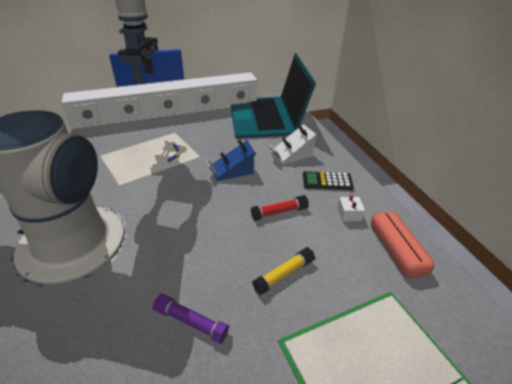

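Top view: the yellow torch is at (355,195), the red one at (268,167), the purple look-alike at (385,295). There is a blue rest at (167,194) and a white look-alike rest at (156,102). The yellow torch and blue rest match the description by colour, and I'll confirm both in an enlarged crop.

```bash
cat > h.py <<'E'
import numpy as np,cv2
from rig import ctrl
def ray(n,px):
    m=ctrl.camera_model(n);T=np.array(m["camera_from_world"]);R=T[:3,:3]
    d=R.T@np.array([(px[0]-m["cx"])/m["fx"],(px[1]-m["cy"])/m["fy"],1]);return -R.T@T[:3,3],d
def plane(n,px,z):
    c,d=ray(n,px);return c+d*(z-c[2])/d[2]
def tri(a,b):
    (c1,d1),(c2,d2)=ray("side",a),ray("top",b)
    s=np.linalg.lstsq(np.c_[d1,-d2],c2-c1,rcond=None)[0];p,q=c1+s[0]*d1,c2+s[1]*d2
    return (p+q)/2,np.linalg.norm(p-q)
def proj(n,P):
    m=ctrl.camera_model(n);T=np.array(m["camera_from_world"]);p=T[:3,:3]@np.asarray(P)+T[:3,3]
    return np.array([m["fx"]*p[0]/p[2]+m["cx"],m["fy"]*p[1]/p[2]+m["cy"]])
E
python3 - <<'E'
from h import *
t=cv2.imread("pics/top0.png");s=cv2.imread("pics/side0.png")
f=lambda im,x,y,w,h,k:cv2.resize(im[y:y+h,x:x+w],(w*k,h*k),interpolation=cv2.INTER_CUBIC)
a=np.hstack([f(t,130,150,75,75,4),f(t,320,150,75,75,4)])
b=np.hstack([f(s,198,130,75,60,4),f(s,245,240,75,60,4)])
cv2.imwrite("pics/crop1.png",np.vstack([a,b]))
for n,im in(("top",t),("side",s)):
    h=cv2.cvtColor(im,cv2.COLOR_BGR2HSV)
    m=cv2.inRange(h,(20,140,80),(35,255,255))
    nn,l,st,c=cv2.connectedComponentsWithStats(m);i=1+np.argmax(st[1:,4])
    p=np.argwhere(l==i)[:,::-1].astype(float);r=cv2.minAreaRect(p.astype(np.float32));print(n,c[i],r)
    q=cv2.boxPoints(r);e=sorted([(np.linalg.norm(q[k]-q[(k+1)%4]),(q[k]+q[(k+1)%4])/2) for k in range(4)],key=lambda v:v[0])
    for _,x in e[:2]: print(x,plane(n,x,.019))
E
```

```text
top [355.68297456 195.79060665] ((355.68963623046875, 195.72418212890625), (44.195491790771484, 11.513110160827637), 68.19859313964844)
[347.48273 175.20694] [ 0.5561794 -0.2573494  0.019    ]
[363.89655 216.24142] [ 0.45317955 -0.29286738  0.019     ]
side [283.98051948 269.53896104] ((284.0830078125, 269.51806640625), (11.776498794555664, 40.43665313720703), 57.2647705078125)
[301.09024 258.58484] [ 0.56108701 -0.25488698  0.019     ]
[267.07578 280.4513 ] [ 0.45680013 -0.29117318  0.019     ]
```

View pics/crop1.png

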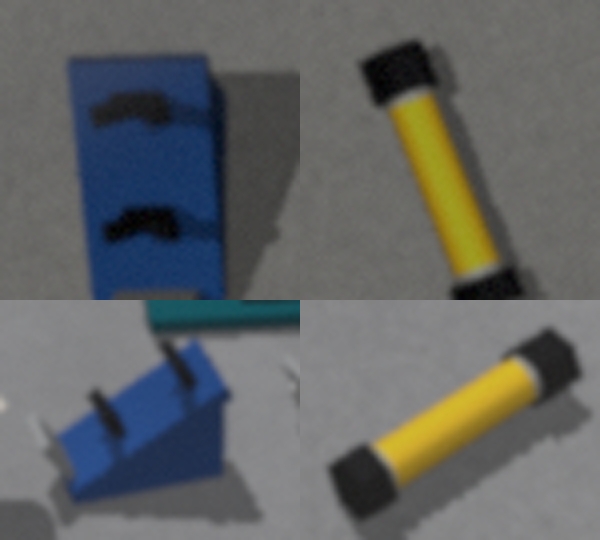

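The crop confirms the blue rest (uphill is up in the top view, with the stop at its lower edge) and the yellow torch. I still need to find the lens end, so I'll measure the cap lengths and enlarge the rest.

```bash
python3 - <<'E'
from h import *
t=cv2.imread("pics/top0.png");s=cv2.imread("pics/side0.png")
f=lambda im,x,y,w,h,k:cv2.resize(im[y:y+h,x:x+w],(w*k,h*k),interpolation=cv2.INTER_CUBIC)
cv2.imwrite("pics/crop2.png",np.hstack([f(t,140,158,50,75,8),f(s,203,133,50,75,8)]))
for n,a,b in(("top",[.5562,-.2573],[.4532,-.2929]),("side",[.561,-.2549],[.4568,-.2912])):
    im=cv2.imread(f"pics/{n}0.png").astype(np.float32);a,b=np.array(a),np.array(b);c=(a+b)/2;u=(a-b)/np.linalg.norm(a-b);v=np.array([-u[1],u[0]])
    print(n,c,u)
    for d in range(-110,111,4):
        P=[proj(n,[*(c+u*d/1000+v*w),.026 if abs(d)<90 else .026]) for w in(-.006,0,.006)]
        g=np.mean([cv2.getRectSubPix(im,(1,1),tuple(map(float,p)))[0,0] for p in P],0)
        print(d,g.astype(int).tolist(),end=";")
    print()
E
```

```text
top [ 0.5047 -0.2751] [0.9451387 0.3266693]
-110 [101, 103, 104];-106 [101, 104, 104];-102 [100, 103, 104];-98 [101, 104, 104];-94 [101, 104, 104];-90 [99, 102, 102];-86 [87, 89, 90];-82 [58, 60, 60];-78 [26, 26, 25];-74 [19, 18, 18];-70 [15, 13, 13];-66 [20, 19, 19];-62 [60, 61, 61];-58 [101, 118, 120];-54 [63, 139, 149];-50 [29, 145, 157];-46 [27, 144, 156];-42 [26, 143, 156];-38 [28, 144, 156];-34 [26, 143, 156];-30 [29, 145, 157];-26 [27, 144, 156];-22 [27, 144, 157];-18 [27, 144, 157];-14 [28, 144, 157];-10 [26, 144, 157];-6 [27, 144, 156];-2 [28, 144, 157];2 [27, 143, 156];6 [29, 144, 157];10 [27, 144, 157];14 [27, 144, 156];18 [27, 143, 156];22 [27, 144, 156];26 [27, 144, 156];30 [28, 145, 157];34 [27, 144, 156];38 [27, 144, 157];42 [26, 143, 155];46 [28, 144, 157];50 [27, 143, 155];54 [68, 135, 144];58 [99, 112, 114];62 [55, 56, 55];66 [19, 19, 20];70 [18, 16, 17];74 [18, 17, 17];78 [19, 18, 18];82 [17, 16, 18];86 [19, 17, 18];90 [55, 56, 56];94 [95, 97, 97];98 [103, 106, 108];102 [103, 106, 106];106 [102, 104, 105];110 [102, 104, 105];
side [ 0.5089  -0.27305] [0.94433774 0.
[... 324 characters left out ...]
2 [44, 171, 202];-38 [43, 170, 202];-34 [44, 170, 202];-30 [43, 170, 202];-26 [44, 171, 202];-22 [43, 170, 202];-18 [43, 169, 202];-14 [44, 170, 202];-10 [44, 171, 203];-6 [43, 170, 202];-2 [43, 170, 202];2 [44, 170, 202];6 [43, 170, 202];10 [42, 169, 201];14 [44, 170, 202];18 [43, 170, 202];22 [44, 170, 202];26 [44, 170, 202];30 [43, 170, 202];34 [43, 169, 202];38 [43, 170, 202];42 [43, 169, 202];46 [44, 170, 202];50 [65, 165, 193];54 [104, 146, 159];58 [96, 103, 105];62 [52, 52, 52];66 [38, 37, 38];70 [37, 36, 38];74 [38, 38, 38];78 [38, 37, 38];82 [37, 36, 37];86 [41, 40, 41];90 [76, 74, 75];94 [119, 118, 118];98 [136, 134, 135];102 [137, 135, 135];106 [137, 135, 136];110 [137, 135, 135];
```

View pics/crop2.png

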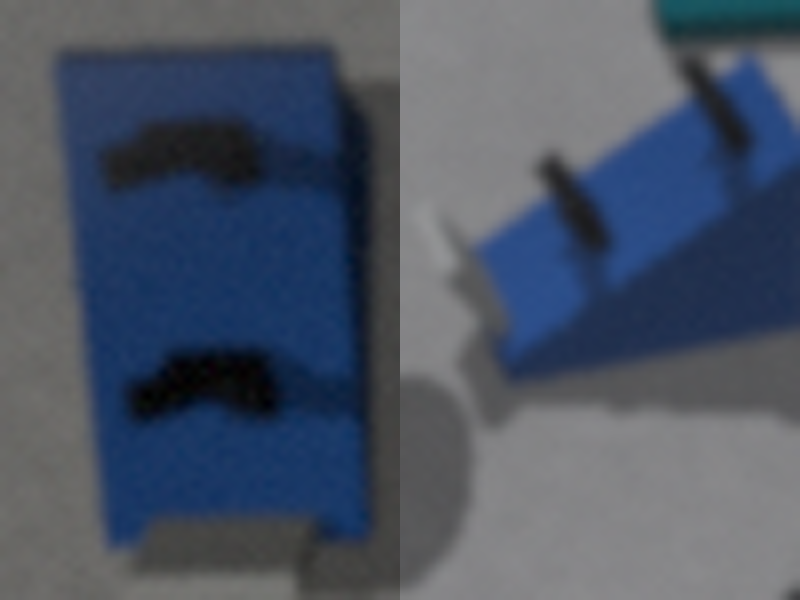

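Cap lengths in the top image are 28 mm at the far (+x) end and 21 mm at the near end. So the lens is the far end, and the torch yaw is about 19°. Next I fit the rest's pose to its corners and saddle tips.

```bash
cat > fit.py <<'E'
from h import *
from scipy.optimize import least_squares
def Rs(yaw): 
    c,s=np.cos(yaw),np.sin(yaw);return np.array([[c,-s,0],[s,c,0],[0,0,1]])@cv2.Rodrigues(np.array([0,-np.pi/6,0]))[0]
T=lambda x,y:(140+x/8,158+y/8);S=lambda x,y:(203+(x-400)/8,133+y/8)
obs=[("top",'u',.04,T(58,52)),("top",'u',-.04,T(334,47)),("top",'l',.04,T(108,546)),("top",'l',-.04,T(370,541)),
("side",'u',.04,(246.75,140.75)),("side",'u',-.04,(255.5,153.25)),("side",'l',-.04,S(505,380)),("side",'l',.04,S(472,250)),
("top",36,.0225,T(107,170)),("top",36,-.0225,T(253,167)),("top",-36,.0225,T(132,400)),("top",-36,-.0225,T(272,398)),
("side",36,.0225,S(688,63)),("side",36,-.0225,S(742,145)),("side",-36,.0225,S(550,163)),("side",-36,-.0225,S(600,242))]
def res(p):
    R=Rs(p[3]);o=[]
    for n,k,y,px in obs:
        P=[p[4] if k=='u' else p[5],y,-.034] if isinstance(k,str) else [k/1000,y,-.003]
        o+=list(proj(n,p[:3]+R@P)-px)
    return np.array(o)
r=least_squares(res,[.5,.2,.1,.1,.08,-.09])
if __name__=="__main__":
    print(r.x.round(4),np.degrees(r.x[3]));print(res(r.x).reshape(-1,2).round(1).tolist())
    R=Rs(r.x[3]);lo=r.x[:3]+R@[r.x[5],0,-.034];print("lower edge z",lo)
E
python3 fit.py
```

```text
[ 0.5033  0.1853  0.0794  0.0123  0.0602 -0.0963] 0.7055963902372304
[[-0.1, 0.1], [-0.3, 0.1], [0.1, -0.8], [-0.2, -0.9], [1.0, 0.7], [-0.1, 0.4], [0.3, -0.2], [-1.2, 2.7], [-0.5, -0.7], [1.0, -0.7], [-0.6, -0.5], [1.1, -0.6], [0.1, 1.1], [-2.6, -2.3], [-0.2, 0.7], [-2.9, -1.9]]
lower edge z [0.43696146 0.18447624 0.00179419]
```

```bash
sed -i 's/least_squares(res,/least_squares(lambda p:res(p),loss="soft_l1",x0=/' fit.py; python3 fit.py
cat > go.py <<'E'
import sys;from h import *
from scipy.spatial.transform import Rotation as Ro
def go(pos,rpy):
    s=ctrl.observe();R0=Ro.from_euler("xyz",s["tool_rot"],degrees=True);R1=Ro.from_euler("xyz",rpy,degrees=True)
    print(round(s["time_s"],2),"rot",(R0.inv()*R1).as_rotvec().round(3),"cm",(R0.inv().apply(np.array(pos)-s["position"])*100).round(2))
if __name__=="__main__": a=list(map(float,sys.argv[1:]));go(a[:3],a[3:])
E
python3 go.py .511 -.2725 .2 180 0 199.1
```

```text
[ 0.5025  0.185   0.0802  0.0117  0.0609 -0.0965] 0.6701107638266084
[[-0.1, 0.1], [-0.2, 0.1], [0.1, -0.5], [-0.1, -0.5], [1.0, 0.4], [-0.1, 0.1], [-0.0, -0.3], [-1.5, 2.6], [-0.4, -0.5], [1.1, -0.4], [-0.6, -0.1], [1.1, -0.3], [-0.1, 1.0], [-2.8, -2.4], [-0.4, 0.6], [-3.2, -2.0]]
lower edge z [0.43593605 0.18423706 0.00252216]
0.5 rot [-0.    -0.    -0.787] cm [-57.88 -64.59   3.09]
```

Request:
apply_moves:
  rows: [0, 0, -0.8, -57.8, -64.6, 3.1, 7, 0, 0, -0.8, -57.8, -64.6, 3.1, 7, 0, 0, -0.8, -57.8, -64.6, 3.1, 7, 0, 0, -0.8, -57.8, -64.6, 3.1, 7, 0, 0, -0.8, -57.8, -64.6, 3.1, 7]

```text
time_s: 1.12
position: [0.3556, 0.2778, 0.2207]
tool_rot: [180.0, 0.1, -159.9]
force: [0.9, -0.5, 0.4]
grip_width: 0.765
finger_force: 0.0
```

```bash
python3 go.py .511 -.2725 .2 180 0 199.1
```

```text
1.12 rot [0.    0.001 0.018] cm [  4.35 -57.01   2.06]
```

Request:
apply_moves:
  rows: [0, 0, 0.018, 4.35, -57, 2.06, 7, 0, 0, 0.018, 4.35, -57, 2.06, 7, 0, 0, 0.018, 4.35, -57, 2.06, 7, 0, 0, 0.018, 4.35, -57, 2.06, 7, 0, 0, 0.018, 4.35, -57, 2.06, 7]

```text
time_s: 1.75
position: [0.4389, -0.024, 0.2095]
tool_rot: [-180.0, 0.1, -161.2]
force: [1.2, -0.3, -0.9]
grip_width: 0.767
finger_force: 0.0
```

```bash
python3 go.py .511 -.2725 .1 180 0 199.1
```

```text
1.75 rot [-0.     0.001 -0.005] cm [  1.19 -25.84  10.96]
```

Request:
apply_moves:
  rows: [0, 0, -0.005, 1.2, -25.8, 11, 7, 0, 0, -0.005, 1.2, -25.8, 11, 7, 0, 0, -0.005, 1.2, -25.8, 11, 7, 0, 0, -0.005, 1.2, -25.8, 11, 7, 0, 0, -0.005, 1.2, -25.8, 11, 7]

```text
time_s: 2.38
position: [0.5105, -0.2728, 0.0979]
tool_rot: [180.0, -0.0, -161.0]
force: [0.8, 0.8, 0.9]
grip_width: 0.768
finger_force: 0.0
```

```bash
python3 - <<'E'
from h import *
from go import go
go([.511,-.2725,.025],[180,0,199.1])
t=ctrl.read_camera("top")[:,:,::-1];s=ctrl.read_camera("side")[:,:,::-1]
f=lambda im,x,y,w,h,k:cv2.resize(im[y:y+h,x:x+w],(w*k,h*k),interpolation=cv2.INTER_CUBIC)
cv2.imwrite("pics/pre.png",np.hstack([f(t,305,145,100,100,4),f(s,235,210,100,100,4)]))
E
```

```text
2.38 rot [ 0.    -0.    -0.002] cm [-0.06  0.01  7.29]
```

View pics/pre.png

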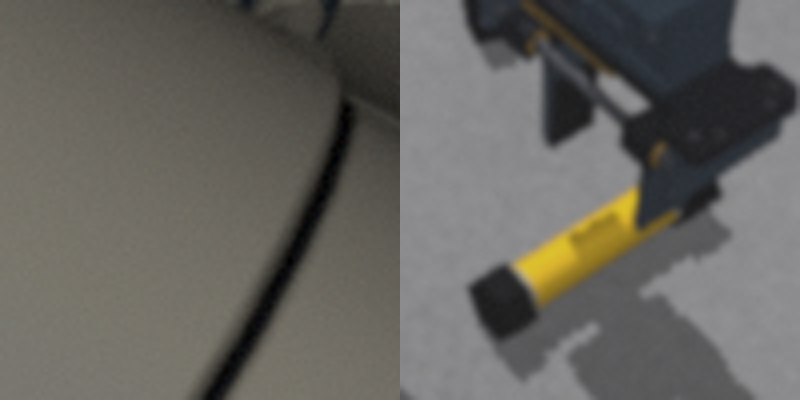

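The arm now blocks the top view. In the side half, the fingers straddle the barrel, with the barrel running from about (525,280) to (700,195). I'll descend and grip.

Request:
apply_moves:
  rows: [0, 0, -0.002, 0, 0, 4, 7, 0, 0, -0.002, 0, 0, 7.3, 7, 0, 0, -0.002, 0, 0, 7.3, 7, 0, 0, -0.002, 0, 0, 7.3, 2, 0, 0, -0.002, 0, 0, 7.3, 2]
  newtons: 30

```text
time_s: 3.1
position: [0.5111, -0.2703, 0.0278]
tool_rot: [-179.9, 0.1, -160.8]
force: [0.5, 0.6, -0.3]
grip_width: 0.577
finger_force: 0.0
```

Request:
apply_moves:
  rows: [0, 0, 0, 0, 0, 0, 2, 0, 0, 0, 0, 0, 0, 2, 0, 0, 0, 0, 0, 0, 2, 0, 0, 0, 0, 0, 0, 2]

```text
time_s: 3.6
position: [0.5106, -0.2703, 0.0267]
tool_rot: [-180.0, 0.0, -160.8]
force: [-1.2, -0.6, 7.5]
grip_width: 0.321
finger_force: 30.0
```

Gripped: the opening is 29 mm on a 30 mm barrel, at 30 N. Lifting now.

Request:
apply_moves:
  rows: [0, 0, 0, 0, 0, -4, 2, 0, 0, 0, 0, 0, -10, 2, 0, 0, 0, 0, 0, -17, 2, 0, 0, 0, 0, 0, -20, 2, 0, 0, 0, 0, 0, -20, 2]

```text
time_s: 4.22
position: [0.5113, -0.2707, 0.2292]
tool_rot: [-179.8, 0.2, -160.8]
force: [0.0, -0.2, -2.0]
grip_width: 0.326
finger_force: 30.0
```

```bash
cat > rest.py <<'E'
from fit import *;from go import *
def tgt(x,y,z,off=.0077):
    R=Rs(r.x[3]);P=r.x[:3]+R@[x,y,z+off]
    q=Ro.from_matrix(np.c_[-R[:,0],R[:,1],-R[:,2]]).as_euler("xyz",degrees=True);print(P.round(4),q.round(1));go(P,q)
if __name__=="__main__": tgt(*map(float,sys.argv[1:]))
E
python3 rest.py .005 0 .12; python3 -c "
from rig import ctrl;print(ctrl.observe())"
```

```text
[0.443  0.1843 0.1933] [ 180.    30.  -179.3]
4.22 rot [ 0.081 -0.515  0.317] cm [-8.5  45.23  3.43]
{'time_s': 4.225, 'qpos': array([-3.38079332e+01,  2.44923083e+01,  8.42001814e+01,  1.86477437e-03,
        7.10126386e+01, -1.43013652e+02]), 'qd': array([-0.1094281 ,  3.02820044,  3.59329505, -0.04781252, -2.69302576,
       -0.01568642]), 'joint_efforts': array([ 1.20685254e-01, -8.58363676e+01, -3.96513641e+01, -8.15606676e-02,
        1.33456942e+00,  7.94113021e-04]), 'position': array([ 0.5113398 , -0.27067346,  0.2291636 ]), 'tool_rot': array([-1.79765525e+02,  1.78812588e-01, -1.60794518e+02]), 'force': array([ 0.01423038, -0.17654107, -1.97025232]), 'ft_torque': array([0.09242635, 0.03580239, 0.03553869]), 'finger_force': 29.99958872795105, 'grip_width': 0.325750700912091}
```

Request:
apply_moves:
  rows: [0.008, -0.05, 0.03, -0.8, 4.5, 0, 2, 0.016, -0.1, 0.06, -1.7, 9, 0.2, 2, 0.024, -0.155, 0.095, -2.5, 13.5, 0.4, 2, 0.032, -0.21, 0.13, -3.4, 18, 0.7, 2, 0.04, -0.26, 0.16, -4.2, 22.5, 1, 2]

```text
time_s: 4.85
position: [0.4747, -0.0423, 0.2151]
tool_rot: [-179.0, 15.0, -170.0]
force: [1.7, 0.5, -2.3]
grip_width: 0.321
finger_force: 30.0
```

```bash
python3 rest.py .005 0 .12
```

```text
[0.443  0.1843 0.1933] [ 180.    30.  -179.3]
4.85 rot [ 0.045 -0.26   0.153] cm [-0.23 22.91  1.9 ]
```

Request:
apply_moves:
  rows: [0.009, -0.05, 0.03, 0, 5, 0.4, 2, 0.018, -0.11, 0.06, -0.1, 11, 0.9, 2, 0.03, -0.18, 0.11, -0.2, 17, 1.4, 2, 0.045, -0.26, 0.153, -0.2, 22, 1.9, 2, 0.045, -0.26, 0.153, -0.2, 22.9, 1.9, 2]

```text
time_s: 5.48
position: [0.4478, 0.1502, 0.1941]
tool_rot: [-178.4, 27.9, -178.2]
force: [0.5, -0.7, -0.7]
grip_width: 0.321
finger_force: 30.0
```

Request:
apply_moves:
  rows: [0, 0, 0, 0, 0, 0, 2, 0, 0, 0, 0, 0, 0, 2]

```text
time_s: 5.72
position: [0.4485, 0.1492, 0.1946]
tool_rot: [-178.4, 27.8, -178.0]
force: [0.1, -0.3, -2.2]
grip_width: 0.322
finger_force: 30.0
```

```bash
python3 rest.py .005 0 .04; python3 - <<'E'
from h import *
t=ctrl.read_camera("top")[:,:,::-1];s=ctrl.read_camera("side")[:,:,::-1]
f=lambda im,x,y,w,h,k:cv2.resize(im[y:y+h,x:x+w],(w*k,h*k),interpolation=cv2.INTER_CUBIC)
cv2.imwrite("pics/car.png",np.hstack([f(t,115,140,100,120,4),f(s,170,80,100,120,4)]))
E
```

```text
[0.483  0.1848 0.124 ] [ 180.    30.  -179.3]
5.72 rot [-0.018 -0.038  0.02 ] cm [0.14 3.67 7.8 ]
```

View pics/car.png

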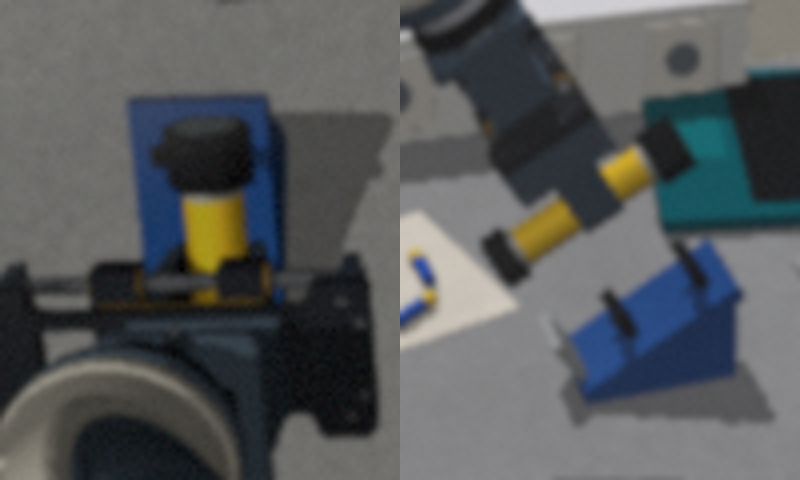

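The torch is held tilted with the lens uphill. It is about 35 mm short of the rest in y, so I'll align and then lower it.

Request:
apply_moves:
  rows: [-0.018, -0.038, 0.02, 0.1, 2, 0, 2, -0.018, -0.038, 0.02, 0.1, 3.7, 2, 2, -0.018, -0.038, 0.02, 0.1, 3.7, 5, 2, -0.018, -0.038, 0.02, 0.1, 3.7, 6, 2, -0.018, -0.038, 0.02, 0.1, 3.7, 6, 2]

```text
time_s: 6.45
position: [0.4759, 0.1847, 0.1403]
tool_rot: [180.0, 30.0, -179.5]
force: [0.2, -0.6, -1.6]
grip_width: 0.322
finger_force: 30.0
```

```bash
python3 rest.py .005 0 .01; python3 - <<'E'
from h import *
t=ctrl.read_camera("top")[:,:,::-1];s=ctrl.read_camera("side")[:,:,::-1]
f=lambda im,x,y,w,h,k:cv2.resize(im[y:y+h,x:x+w],(w*k,h*k),interpolation=cv2.INTER_CUBIC)
cv2.imwrite("pics/car2.png",np.hstack([f(t,130,150,65,90,6),f(s,195,110,65,90,6)]))
E
```

```text
[0.498 0.185 0.098] [ 180.    30.  -179.3]
6.45 rot [-0.001  0.001 -0.002] cm [0.2  0.01 4.76]
```

View pics/car2.png

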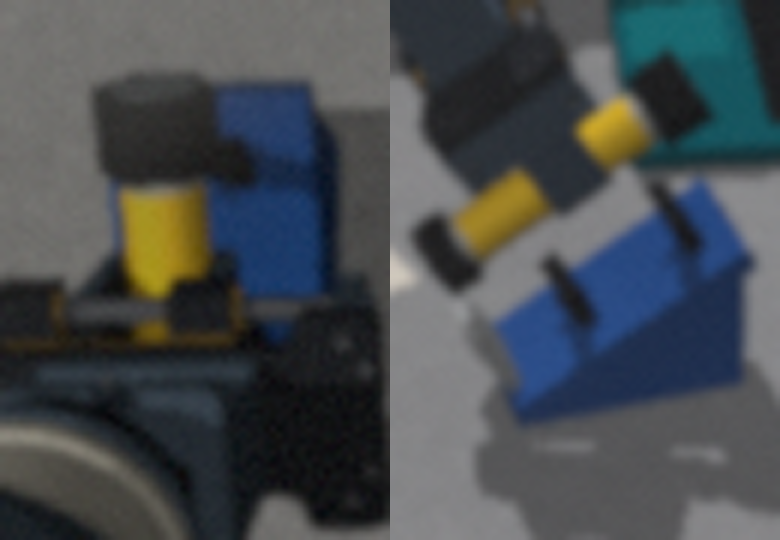

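The top view shows the torch left of the saddle centre, which should be mostly parallax from its height. I'll check by projecting the expected axis into the image.

```bash
python3 - <<'E'
from fit import *
from rest import Ro
s=ctrl.observe();R=Ro.from_euler("xyz",s["tool_rot"],degrees=True).as_matrix()
mid=s["position"]+R@[0,0,.0077];ax=-R[:,0]
im=ctrl.read_camera("top")[:,:,::-1];h=cv2.cvtColor(np.ascontiguousarray(im),cv2.COLOR_BGR2HSV)
m=cv2.inRange(h,(20,140,80),(35,255,255));m[:,220:]=0
for row in range(182,194,2):
    c=np.flatnonzero(m[row,130:200])+130
    d=min(np.arange(0,.06,.001),key=lambda d:abs(proj("top",mid+ax*d)[1]-row))
    print(row,c.min(),c.max(),c.mean(),proj("top",mid+ax*d)[0].round(1))
si=ctrl.read_camera("side")[:,:,::-1]
m=cv2.inRange(cv2.cvtColor(np.ascontiguousarray(si),cv2.COLOR_BGR2HSV),(20,140,80),(35,255,255))
m[:,:195]=0;m[200:]=0;m[:,260:]=0;p=np.argwhere(m)[:,::-1]
print("side",proj("side",mid-.06*ax),proj("side",mid),proj("side",mid+.05*ax));
vx=cv2.fitLine(p.astype(np.float32),cv2.DIST_L2,0,.01,.01).ravel();print(vx)
E
```

```text
182 161 162 161.5 156.8
184 150 163 156.5 157.0
186 151 163 157.0 157.2
188 151 163 157.0 157.4
190 151 163 157.0 157.6
192 150 163 156.5 157.8
side [208.85787452 148.25952335] [224.1493559  137.59912855] [237.01586312 128.62929474]
[  0.8185506   -0.57443446 220.66847    139.35326   ]
```

The prediction matches within 1 px (about 2 mm), so I'll lower it.

Request:
apply_moves:
  rows: [0, 0, 0, 0, 0, 1.2, 2, 0, 0, 0, 0.1, 0, 2.4, 2, 0, 0, 0, 0.1, 0, 3.6, 2, 0, 0, 0, 0.1, 0, 4.3, 2, 0, 0, 0, 0.1, 0, 4.3, 2]

```text
time_s: 7.28
position: [0.4984, 0.1867, 0.1074]
tool_rot: [-180.0, 29.8, -179.4]
force: [0.1, -0.7, -1.3]
grip_width: 0.324
finger_force: 30.0
```

```bash
python3 rest.py .005 0 0
```

```text
[0.503  0.185  0.0894] [ 180.    30.  -179.3]
7.28 rot [-0.    -0.004 -0.   ] cm [ 0.5  -0.18  1.79]
```

Request:
apply_moves:
  rows: [0, 0, 0, 0.2, -0.1, 0.4, 2, 0, 0, 0, 0.4, -0.1, 0.8, 2, 0, 0, 0, 0.4, -0.1, 1.1, 2, 0, 0, 0, 0.4, -0.1, 1.4, 2, 0, 0, 0, 0.4, -0.1, 1.4, 2]

```text
time_s: 7.9
position: [0.5027, 0.1846, 0.0981]
tool_rot: [-179.7, 29.1, -179.5]
force: [-10.4, -18.2, 14.9]
grip_width: 0.321
finger_force: 30.0
```

```bash
python3 rest.py .005 0 0; python3 - <<'E'
from h import *
s=ctrl.read_camera("side")[:,:,::-1]
f=lambda im,x,y,w,h,k:cv2.resize(im[y:y+h,x:x+w],(w*k,h*k),interpolation=cv2.INTER_CUBIC)
cv2.imwrite("pics/low.png",f(s,190,110,80,80,7))
E
```

```text
[0.503  0.185  0.0894] [ 180.    30.  -179.3]
7.9 rot [-0.006 -0.016 -0.002] cm [0.4  0.05 0.77]
```

View pics/low.png

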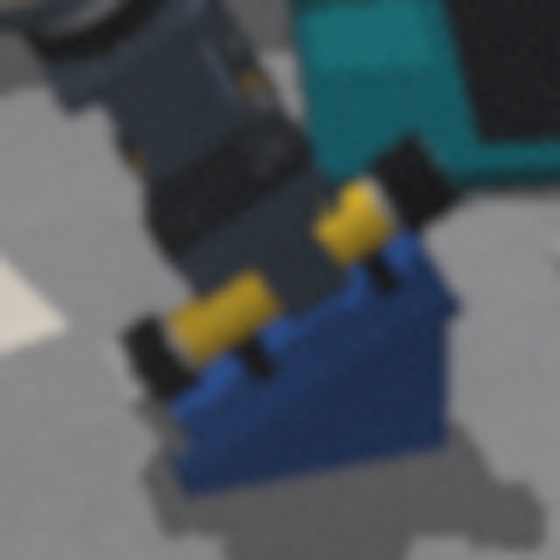

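The torch touches a saddle flank: 18 N normal plus a lateral push toward −y, with no force along the slope and so no stop contact. I'll shift toward −y while easing the pressure.

Request:
apply_moves:
  rows: [0, 0, 0, 0, -0.2, 0, 2, 0, 0, 0, 0, -0.4, 0, 2, 0, 0, 0, 0, -0.4, 0, 2]

```text
time_s: 8.32
position: [0.503, 0.1839, 0.0983]
tool_rot: [179.9, 29.1, -179.3]
force: [-12.7, 10.0, 3.3]
grip_width: 0.324
finger_force: 30.0
```

```bash
python3 rest.py .005 0 0
```

```text
[0.503  0.185  0.0894] [ 180.    30.  -179.3]
8.32 rot [ 0.001 -0.016 -0.   ] cm [0.43 0.11 0.78]
```

Lateral force now opposes the shift and the torch barely moved, so it is sitting in the Vs. I'll re-centre to relax the side load, then open gently.

Request:
apply_moves:
  rows: [0, 0, 0, 0, 0.25, -0.1, 2, 0, 0, 0, 0, 0.25, -0.1, 2]
  newtons: 5

```text
time_s: 8.57
position: [0.5031, 0.1849, 0.0992]
tool_rot: [-179.9, 29.1, -179.4]
force: [-4.3, -4.9, 1.4]
grip_width: 0.329
finger_force: 5.0
```

Request:
apply_moves:
  rows: [0, 0, 0, 0, 0, 0, 5, 0, 0, 0, 0, 0, 0, 5, 0, 0, 0, 0, 0, 0, 5, 0, 0, 0, 0, 0, 0, 5]

```text
time_s: 9.07
position: [0.5039, 0.1857, 0.0995]
tool_rot: [-180.0, 29.2, -179.4]
force: [0.1, 0.1, 0.6]
grip_width: 0.547
finger_force: 0.0
```

```bash
python3 - <<'E'
from h import *
t=ctrl.read_camera("top")[:,:,::-1];s=ctrl.read_camera("side")[:,:,::-1]
f=lambda im,x,y,w,h,k:cv2.resize(im[y:y+h,x:x+w],(w*k,h*k),interpolation=cv2.INTER_CUBIC)
cv2.imwrite("pics/open.png",np.hstack([f(t,135,150,60,90,6),f(s,195,110,70,90,6)]))
E
```

```text
(no output)
```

View pics/open.png

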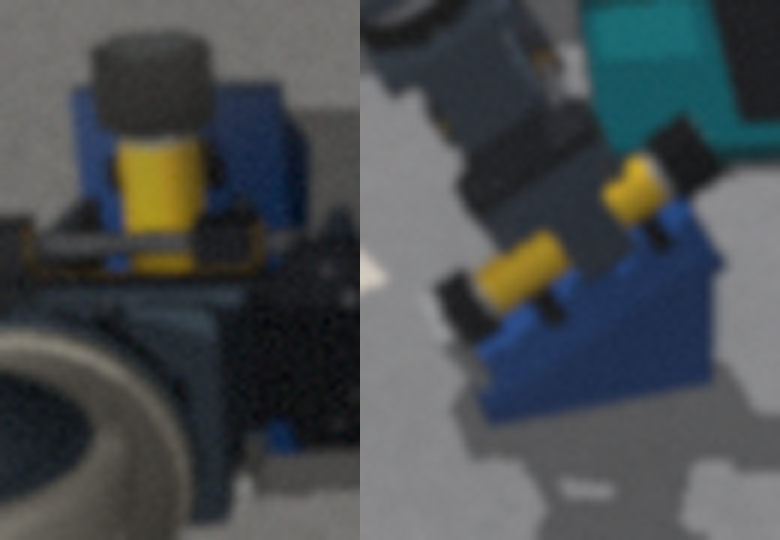

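The torch lies between the tips of both saddles, and in the side half its tail is at the stop near (450,320). I'll back out along the tool axis.

Request:
apply_moves:
  rows: [0, 0, 0, 0, 0, -2, 5, 0, 0, 0, 0, 0, -5, 5, 0, 0, 0, 0, 0, -10, 5, 0, 0, 0, 0, 0, -15, 5, 0, 0, 0, 0, 0, -20, 5]

```text
time_s: 9.8
position: [0.4052, 0.1848, 0.2753]
tool_rot: [180.0, 29.1, -179.4]
force: [1.2, 0.1, -0.4]
grip_width: 0.549
finger_force: 0.0
```

Request:
apply_moves:
  rows: [0, 0, 0, 0, -5, 0, 5, 0, 0, 0, 0, -11, 0, 5, 0, 0, 0, 0, -17, 0, 5, 0, 0, 0, 0, -23, 0, 5, 0, 0, 0, 0, -25, 0, 5]

```text
time_s: 10.42
position: [0.4086, -0.0331, 0.2729]
tool_rot: [-180.0, 28.8, -179.5]
force: [1.2, 0.3, -0.0]
grip_width: 0.548
finger_force: 0.0
```

```bash
python3 - <<'E'
from fit import *
R=Rs(r.x[3]);E={}
ims={}
for n in("side","top"):
    im=np.ascontiguousarray(ctrl.read_camera(n)[:,:,::-1]);ims[n]=im
    m=cv2.inRange(cv2.cvtColor(im,cv2.COLOR_BGR2HSV),(20,140,80),(35,255,255))
    nn,l,st,c=cv2.connectedComponentsWithStats(m);i=1+np.argmax(st[1:,4]);p=np.argwhere(l==i)[:,::-1].astype(np.float32)
    q=cv2.boxPoints(cv2.minAreaRect(p));e=sorted([(np.linalg.norm(q[k]-q[(k+1)%4]),tuple((q[k]+q[(k+1)%4])/2)) for k in range(4)])[:2]
    E[n]=sorted([v[1] for v in e],key=lambda v:-v[1]);print(n,E[n])
lo,hi=tri(E["side"][0],E["top"][0]),tri(E["side"][1],E["top"][1])
a,b=[R.T@(v[0]-r.x[:3]) for v in(lo,hi)];u=(b-a)/np.linalg.norm(b-a)
print(a.round(4),b.round(4),lo[1],hi[1],np.linalg.norm(b-a),"mid",((a+b)/2+.005*u).round(4),"ang",np.degrees(np.arccos(u[0])))
f=lambda im,x,y,w,h,k:cv2.resize(im[y:y+h,x:x+w],(w*k,h*k),interpolation=cv2.INTER_CUBIC)
cv2.imwrite("pics/end.png",np.hstack([f(ims["top"],135,150,60,90,6),f(ims["side"],195,110,70,90,6)]))
E
```

```text
side [(np.float32(215.76921), np.float32(157.65382)), (np.float32(242.99998), np.float32(139.49998))]
top [(np.float32(164.77228), np.float32(219.22278)), (np.float32(160.29703), np.float32(174.4703))]
[-0.0563  0.0002  0.0141] [0.0516 0.0016 0.0106] 0.0030731497957967708 0.0022667219752761257 0.10799075480446334 mid [0.0026 0.0009 0.0121] ang 1.991253845197627
```

View pics/end.png

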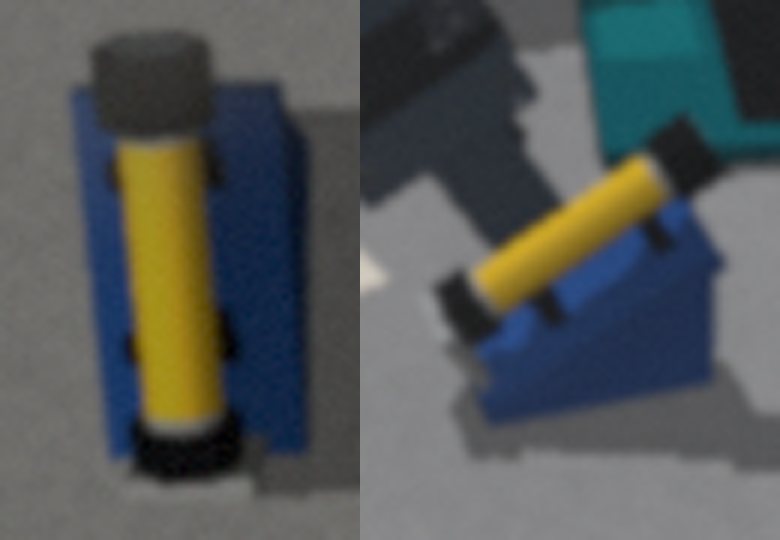

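The final picture shows the torch centred between the tips of both saddles, lens uphill, with its tail against the stop and the arm clear. Its axis is within about 2° of the slope. The measured height offset (12 mm) comes from bias in my rest fit, because a torch centred in the Vs can only lie at the seat height. Handing in.

```bash
python3 -c "
from rig import ctrl;print(ctrl.hand_in())"
```

```text
the job is handed in; nothing more can be done
None
```

The yellow torch is parked on the blue rest, seated in both saddles with the lens uphill and the tail at the stop. It has been released, the red torch was never approached, and the job was handed in at about 10.5 s. My image measurement put it 12 mm high against a 10 mm limit; I put that down to error in my rest fit, and the hand-in returned no verdict.

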